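# Open the coffee grinder's hopper for refilling

## Task

Get the coffee grinder ready for refilling: first turn its dose dial back so that the pointer stands on the red zero mark, then unscrew the orange hopper cap until the thread lets go and lift it off. Set the cap down gently on the cork coaster, right way up and wholly on it, with the dial still on zero, and do not disturb the mug, jar or spoon.

Things in the scene. Friction and masses are not known exactly. Their poses are not given: they have to be found in the camera images.
- grinder: White coffee grinder fixed on the table, 170 (x) x 280 (y) x 85 mm; origin: centre of its underside. On its +y half a block and a round smoke-grey hopper (radius 62 mm) reach 158 mm high; a vertical threaded neck, 46 mm across, rises there at x 0, y +65 mm. On its -y half the flat deck, 85 mm high, carries the dose dial, axis at x 0, y -70 mm.
- neck_top (a point): Centre of the top of the threaded neck, 194 mm above the table; axes as the grinder. Right-hand thread: the cap unscrews counter-clockwise seen from above, rises 10 mm per turn and comes free after 1.25 to 1.37 turns, not before (try with a gentle lift); turned on past 1.6 turns it drops a few mm with a click but stays free. It turns easily and stays where left between grasps.
- zero_mark (a point): The red zero mark, a radial bar on the dial's white scale plate, 37 mm from the dial's axis in the grinder's +x direction.
- dial (a joint): Angle of the dose dial in rad: 0 with the pointer on the red zero mark, positive when turned clockwise seen from above; it starts between 0.5 and 1.4. No stop or click at zero (stops at -0.7 and 2.5); stiff friction of 0.05 N m, stays where it is left.
- dial_grip (a point): On the dial's axis at the height to grip, 30 mm above the deck. The dial is a black upright wing bar 50 mm long, 14 mm thick, rising to 42 mm above the deck on a thin disc 50 mm across (top 4 mm above the deck). The point's x axis runs along the bar towards the pointer end, y across the bar (pinch along y), z up; it turns with the dial.
- dial_pointer (a point): The pointer end of the wing bar's top edge, marked with a yellow line, 25 mm from the dial's axis.
- cap_center (a point): Centre (half-way up) of the orange screw cap: 16 flat sides, 58 mm across, 33 mm tall, about 70 g, hollow, open side down (wall 4 mm, top 5 mm); z up through its top. It starts fully screwed on, centred on the neck's axis, its centre 11.5 mm below neck_top, its lower edge 8 mm above the hopper's shoulder. Raised 45 mm from the start it is clear of the neck.
- coaster_top (a point): Centre of the top face of the round cork coaster, 116 mm across, 8 mm thick, fixed on the table to the left or right of the grinder.
- mug: White mug, 76 mm across, 85 mm tall, to be left alone; origin at the centre of its underside.
- jar: Closed green glass jar, 72 mm across, 120 mm tall, to be left alone; origin at the centre of its underside.
- spoon: Steel spoon 150 mm long lying on the table, to be left alone; origin under its middle, x axis along it.
Not all that is in view belongs to the job. Of the things that look like the part that bears cap_center, the smallest one is meant.

How it is judged:
On the way, in this order (a step that is already met when the one before it is completed fails the run):
1. the dial's pointer stands on the zero mark (within 0.12 rad) with the cap still screwed on (value of joint dial between -0.12 and 0.12 rad and z of cap_center in the frame of neck_top below -0.005 m), for 0.2 s.
2. the cap is unscrewed and lifted clear above the neck (z of cap_center in the frame of neck_top above 0.018 m), for 0.1 s.
3. the cap is brought down onto the coaster (within 8 mm of its top) while still held (horizontal distance between cap_center and coaster_top below 0.033 m and z of cap_center in the frame of coaster_top below 0.0245 m and contact force between cap and the fingers above 0.5 N), for 0.05 s.
At the end, for the whole second after the job is handed in: The dial reads zero within 0.12 rad (7 degrees); the cap rests flat and right way up (within 0.1 rad) on the coaster, its centre within 31 mm of the coaster's centre, at rest and released (value of joint dial between -0.12 and 0.12 rad and horizontal distance between cap_center and coaster_top below 0.031 m and z of cap_center in the frame of coaster_top between 0.013 and 0.02 m and angle between cap_center's own z axis and vertical below 0.1 rad and linear speed of cap below 0.02 m/s); the robot touches nothing.
It fails at once if the mug was moved more than 30 mm (distance of mug from where it was at the start of the episode above 0.03 m).
It fails at once if the jar was moved more than 30 mm (distance of jar from where it was at the start of the episode above 0.03 m).
It fails at once if the spoon was moved more than 30 mm (distance of spoon from where it was at the start of the episode above 0.03 m).
It also fails if it takes over 72 s, if anything falls off the work surface, if the arm or the gripper's body presses on something with over 40 N, if the wrist force passes 120 N, or if a joint passes its speed limit or range.

## Robot

A 6-joint arm with a two-finger parallel gripper is mounted at the origin on the work surface. World frame = base frame: x ahead of the robot, y to its left, z up, the work surface at z = 0. Lengths are in m, angles in rad, forces in N, time in s.
With the tool pointing down it reaches from about 0.25 to 0.725 m from the base axis. Payload 9.7 kg.
Tool frame: the origin (TCP) lies midway between the tips of the shut fingers; the grasp point (between the pads) lies 19 mm behind it (r.pinch_z is the distance from the TCP to the grasp point, in m); z points along the fingers, x is the direction in which the jaws open and shut, and the axes are right-handed (so a half turn about z gives the same grasp; the last joint's range is limited). The gripper opens to 85 mm and grips with 20 to 120 N. Pads are 22 mm wide; open, the fingers measure 114 mm over their backs; the gripper's body (76 mm by 85 mm) begins 54 mm behind the grasp point. The pads swing forward as they close: fully open they stand 13 mm farther back than shut.
Start: joints at [1.305, 0.087, 0.176, 1.66, 0, 1.571], TCP at [0.144, 0.531, 0.231] pointing down, gripper open.
Joint ranges: [-3.13, 3.13], [-0.85, 1.81], [-1.15, 1.24], [-2.2, 2.28], [-1.44, 1.52], [-3.14, 3.14]. Speed limits (rad/s): [2.22, 2.22, 2.57, 3.14, 3.14, 3.14].

## Interface

Orientations are given as a unit quaternion [w, x, y, z].
In Python, from plant import telemetry, optics, close_job, r gives the robot as it stands.
- The arm moves only by the tool servo_tool, never from a script. Its argument "increments" is one flat list of numbers, 7 for each row, row after row: the shift along the tool's x, y, z as a fraction of full scale, then the turn, a rotation vector about the tool's x, y, z as a fraction of full scale, then the gripper command: -1 is fully open, 1 is shut, values between are in proportion. In form: [tx, ty, tz, wx, wy, wz, hand, tx, ty, tz, wx, wy, wz, hand, ...]. A call has 1 to 8 rows; each row shifts and turns the pose as measured when the row begins, along the tool's axes as they then stand; what a row does not reach is not made up. Full scale, the value 1, is 500 mm for a shift and pi/2 rad for a turn. A row lasts 1/10 s, in which the tool goes at most 50 mm and 8.59 degrees, less where a joint would pass 70% of its speed; a pose out of reach is approached as far as the arm can. A call with a number of a shift or a turn outside -1 to 1 is refused whole. A call with a gripper value outside its range is refused whole. The fingers move at their own pace and stop on an object; the grip force is fixed at half the most. Time passes only in rows, so rows that do not move let the fingers close. It gives the time, the measured TCP pose, the force and the opening at its end, in the units of the state.
- telemetry.get_obs(): the state, without advancing time (a new reading comes with each control period).
- optics.capture(name): name is "side" or "top" or "wrist"; returns a dict with "img" (420x560x3 uint8, red, green, blue), "fx", "fy", "cx", "cy" (pixels), "k1" (the pictures are not rectified: a ray, as slopes to the right and down, at radius r is drawn at 1 + k1 r^2 times it, then the intrinsics apply), "R" (3x3) and "t" (3): a world point X has camera coordinates R X + t. Camera axes: x right, y down, z forward; pixel columns grow to the right and rows downward; lengths in m; the calibration is good to about 2 mm. A picture is of the moment at which its call begins. There is no depth.
- close_job(): hands the job in, once; it reports no verdict.
The state is a dict: "time": time; "qpos": joint angles; "joint_vel": joint speeds; "effort": joint torques, N m; "eef_pos": TCP position; "orientation": TCP orientation; "wrist_force": force on the tool from outside, world axes, zero at the start; "wrist_torque": the same for the moment, N m; "grip_width": opening from 0.0 (shut) to 1.0 (fully open).
Only numpy, scipy, OpenCV 4.12 (cv2) and the standard library are available. Lean on these libraries where they do the work, as an engineer would, in place of code of your own. Each camera call takes 0.05 s, during which the arm holds its last target.

## Working session

There is one attempt and no reset: what is moved stays moved. The work goes in short steps, Python scripts to look and compute and a tool call to move; the robot and the scene stay as the last step left them, time stands still between calls to the robot, and variables do not carry over. Pictures are saved under pics/ and viewed, and the job is handed in when it is done.

Besides the shell and the picture viewer there is one more tool, called as name(argument=value, ...) on one line, values as JSON. servo_tool: Moves the arm, as the interface text tells. Its arguments: {"type":"object","properties":{"increments":{"type":"array","items":{"type":"number"}}},"required":["increments"]}

```bash
mkdir -p pics; ls; python3 - <<'E'
from plant import telemetry, optics, r
import cv2, pickle
print(telemetry.get_obs(), r.pinch_z)
d={}
for n in("side","top","wrist"):
    c=optics.capture(n); d[n]=c
    cv2.imwrite(f"pics/{n}0.png",c["img"][:,:,::-1])
    print(n,c["fx"],c["cx"],c["cy"],c["k1"],(-c["R"].T@c["t"]).round(3),c["R"].round(3).tolist())
pickle.dump(d,open("d0.pkl","wb"))
E
```

```text
pics
{'time': 0.0, 'qpos': array([ 1.30502272e+00,  8.74671272e-02,  1.75125675e-01,  1.65980987e+00,
       -1.34130917e-05,  1.57081598e+00]), 'joint_vel': array([ 0.0002987 ,  0.00076375,  0.00054811, -0.00081993, -0.0009615 ,
       -0.00194174]), 'effort': array([ 9.78157404e-04, -5.20388567e+01,  4.64802682e+01,  1.62617338e-02,
        8.89559283e-05,  1.52024313e-05]), 'eef_pos': array([0.14440239, 0.53046058, 0.23057486]), 'orientation': array([ 4.16699531e-04,  7.94567229e-01,  6.07175806e-01, -5.34237263e-04]), 'wrist_force': array([-0.07404551, -0.01225483,  0.98959434]), 'wrist_torque': array([ 0.02642013,  0.02796295, -0.00768635]), 'grip_width': 0.9987744765402969} 0.0187
side 399.7049620697499 278.04609366480787 205.97061417220723 0.031039500585470673 [ 0.314 -0.621  0.752] [[0.911, -0.412, -0.007], [-0.28, -0.607, -0.743], [0.302, 0.679, -0.669]]
top 398.62986803357495 274.41438232307775 211.05499107696465 -0.09360577185518926 [0.373 0.011 1.176] [[-0.003, -1.0, 0.004], [-0.979, 0.003, -0.202], [0.202, -0.005, -0.979]]
wrist 309.07241200285176 279.5055464331841 210.15775373201853 -0.008330449229109263 [0.07  0.551 0.372] [[0.263, 0.965, -0.002], [0.921, -0.25, 0.3], [0.289, -0.081, -0.954]]
```

View pics/top0.png

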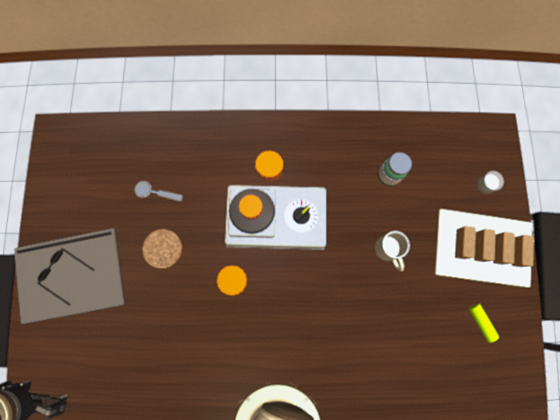

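View pics/side0.png

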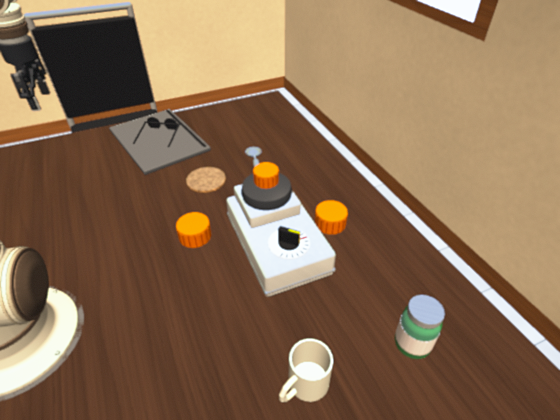

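View pics/wrist0.png

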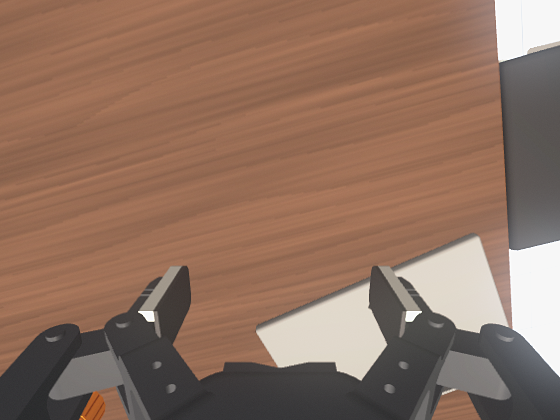

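```bash
cat > h.py <<'E'
import numpy as np, cv2, pickle
def K(c): return np.array([[c["fx"],0,c["cx"]],[0,c["fy"],c["cy"]],[0,0,1]])
def ray(c,uv):
    uv=np.atleast_2d(np.float64(uv))
    # k1 model: distorted = x(1+k1 r^2): OpenCV radial k1
    p=cv2.undistortPoints(uv.reshape(-1,1,2),K(c),np.array([c["k1"],0,0,0.])).reshape(-1,2)
    d=np.c_[p,np.ones(len(p))]@c["R"]
    return -c["R"].T@c["t"],d
def onz(c,uv,z):
    o,d=ray(c,uv); s=(z-o[2])/d[:,2]; return o+d*s[:,None]
def proj(c,X):
    X=np.atleast_2d(np.float64(X)); q,_=cv2.projectPoints(X.reshape(-1,1,3),cv2.Rodrigues(c["R"])[0],c["t"],K(c),np.array([c["k1"],0,0,0.])); return q.reshape(-1,2)
def tri(c1,p1,c2,p2):
    o1,d1=ray(c1,p1);o2,d2=ray(c2,p2)
    A=np.c_[d1[0],-d2[0]];s=np.linalg.lstsq(A,o2-o1,rcond=None)[0]
    a=o1+d1[0]*s[0];b=o2+d2[0]*s[1]; return (a+b)/2,np.linalg.norm(a-b)
E
python3 - <<'E'
from h import *
d=pickle.load(open("d0.pkl","rb"))
c=d["top"];im=c["img"][:,:,::-1].copy();hsv=cv2.cvtColor(im,cv2.COLOR_BGR2HSV)
cv2.imwrite("pics/topcrop.png",cv2.resize(im[145:310,130:340],None,fx=3.6,fy=3.6,interpolation=cv2.INTER_CUBIC))
s=d["side"]["img"][:,:,::-1]
cv2.imwrite("pics/sidecrop.png",cv2.resize(s[140:300,170:360],None,fx=3.6,fy=3.6,interpolation=cv2.INTER_CUBIC))
for nm,cc in d.items():
  if nm=="wrist":continue
  h=cv2.cvtColor(cc["img"],cv2.COLOR_RGB2HSV)
  m=cv2.inRange(h,(8,200,120),(22,255,255))
  n,l,st,ce=cv2.connectedComponentsWithStats(m)
  for i in range(1,n):
    if st[i,4]>60: print(nm,st[i].tolist(),ce[i].round(1),onz(cc,ce[i],.199).round(4),onz(cc,ce[i],.033).round(4))
E
```

```text
side [253, 162, 26, 26, 566] [265.7 174.4] [[0.5824 0.0493 0.199 ]] [[0.6631 0.2506 0.033 ]]
side [315, 200, 33, 35, 944] [330.9 216.4] [[ 0.647  -0.1326  0.199 ]] [[0.7472 0.014  0.033 ]]
side [176, 212, 35, 36, 1040] [193.2 229.3] [[ 0.3862 -0.0524  0.199 ]] [[0.4079 0.1183 0.033 ]]
top [255, 151, 28, 29, 628] [269.  164.4] [[0.6976 0.0195 0.199 ]] [[0.7526 0.021  0.033 ]]
top [239, 195, 23, 23, 406] [250.3 206.3] [[0.5876 0.0666 0.199 ]] [[0.624  0.0761 0.033 ]]
top [217, 265, 30, 31, 725] [231.5 280.1] [[0.4044 0.1106 0.199 ]] [[0.4097 0.1275 0.033 ]]
```

View pics/topcrop.png

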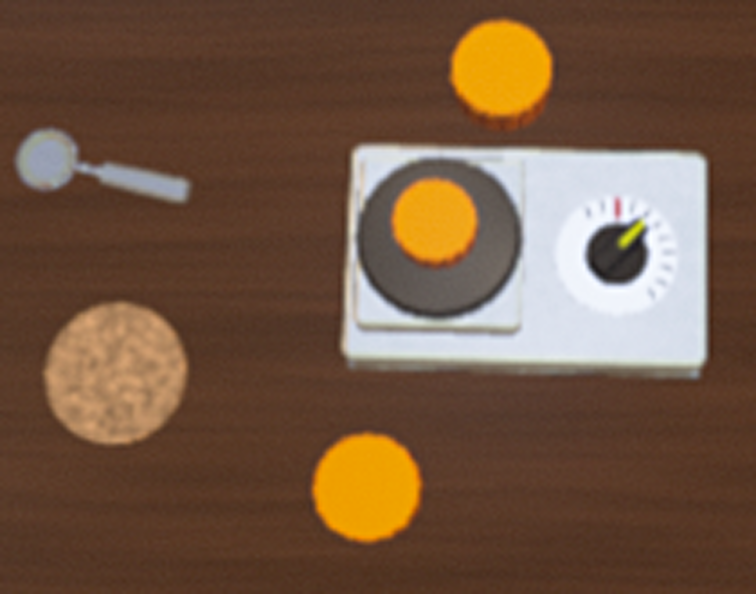

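View pics/sidecrop.png

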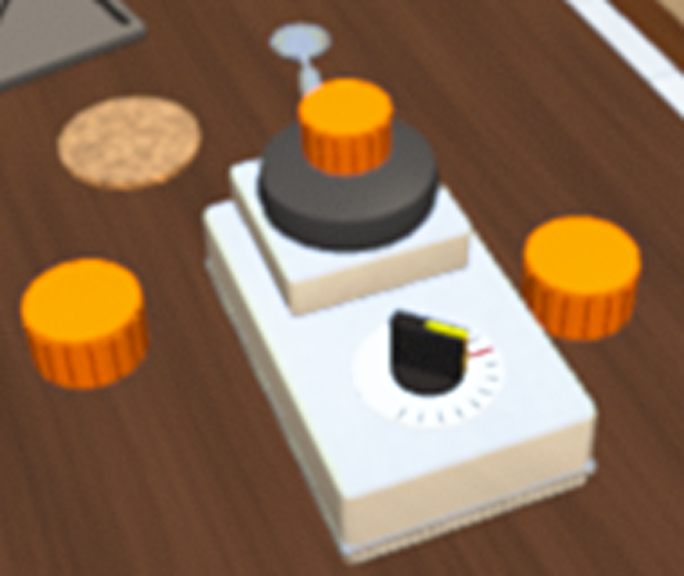

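Three look-alikes in the top view: orange caps at (269,164) and (232,280) on the table, and (250,206) on the hopper. That last one is the smallest (23 px across, though higher up) and it sits on the neck, so it is my choice; both crops confirm it. Next I measure the dial, the grinder's yaw and the coaster.

```bash
python3 - <<'E'
from h import *
d=pickle.load(open("d0.pkl","rb"))
for nm in("top","side"):
  c=d[nm];rgb=c["img"];h=cv2.cvtColor(rgb,cv2.COLOR_RGB2HSV)
  def comps(m,lab,z,box,amin=3):
    mm=np.zeros_like(m);x0,y0,x1,y1=box;mm[y0:y1,x0:x1]=m[y0:y1,x0:x1]
    n,l,st,ce=cv2.connectedComponentsWithStats(mm)
    for i in range(1,n):
      if st[i,4]>=amin: print(nm,lab,st[i].tolist(),ce[i].round(1),onz(c,ce[i],z).round(4))
    return mm
  box=(280,190,325,240) if nm=="top" else (260,215,320,262)
  ym=comps(cv2.inRange(h,(24,120,90),(36,255,255)),"yellow",.127,box)
  ys,xs=np.nonzero(ym);P=onz(c,np.c_[xs,ys],.127)[:,:2];m=P.mean(0);u=np.linalg.svd(P-m)[2][0];print(" line dir deg",np.degrees(np.arctan2(u[1],u[0])),"extent",((P-m)@u).min(),((P-m)@u).max())
  rm=cv2.inRange(h,(0,50,90),(8,255,255))|cv2.inRange(h,(165,50,90),(180,255,255))
  comps(rm,"red",.086,box)
  comps(cv2.inRange(h,(0,0,0),(180,255,60)),"black",.1,box,30)
  # coaster
  cb=(130,215,195,280) if nm=="top" else (180,160,232,198)
  m=cv2.inRange(h,(8,60,140),(22,190,255))
  m=cv2.morphologyEx(m,cv2.MORPH_CLOSE,np.ones((5,5)))
  mm=comps(m,"cork",.008,cb,300)
  cs=max(cv2.findContours(mm,0,1)[0],key=cv2.contourArea);P=onz(c,cs.reshape(-1,2),.008)[:,:2]
  ctr,rad=cv2.minEnclosingCircle(P.astype(np.float32));print(" coaster circ",ctr,rad)
  print(nm,"cap top chk")
# grinder deck
c=d["top"];h=cv2.cvtColor(c["img"],cv2.COLOR_RGB2HSV)
m=cv2.inRange(h,(0,0,150),(180,70,255));mm=np.zeros_like(m);mm[175:255,218:335]=m[175:255,218:335]
mm=cv2.morphologyEx(mm,cv2.MORPH_CLOSE,np.ones((25,25)))
cs=max(cv2.findContours(mm,0,1)[0],key=cv2.contourArea)
r=cv2.minAreaRect(cs);b=cv2.boxPoints(r);print(b.round(1).tolist());print(onz(c,b,.085).round(4))
E
```

```text
top yellow [302, 207, 7, 7, 24] [304.8 209.8] [[ 0.5934 -0.0761  0.127 ]]
 line dir deg 135.06915169763084 extent -0.011645307548326355 0.011653654622096637
top red [301, 200, 2, 5, 6] [301.2 202.2] [[ 0.6239 -0.0697  0.086 ]]
top black [294, 208, 15, 15, 135] [300.8 215.8] [[ 0.5822 -0.067   0.1   ]]
top cork [142, 229, 40, 39, 1188] [161.7 248.3] [[0.5031 0.3389 0.008 ]]
 coaster circ (0.5041592717170715, 0.3395426869392395) 0.05876851826906204
top cap top chk
side yellow [288, 229, 12, 6, 35] [293.6 231.3] [[ 0.5931 -0.076   0.127 ]]
 line dir deg -47.95239722199762 extent -0.013911150545494298 0.012708478053509619
side red [301, 237, 5, 2, 6] [303.  237.5] [[ 0.6221 -0.0671  0.086 ]]
side black [279, 228, 20, 21, 316] [287.5 238.8] [[ 0.5824 -0.0678  0.1   ]]
side cork [186, 167, 40, 26, 808] [205.5 179.2] [[0.5016 0.3354 0.008 ]]
 coaster circ (0.5039449334144592, 0.33733224868774414) 0.06343045085668564
side cap top chk
[[224.8000030517578, 244.39999389648438], [226.3000030517578, 184.5], [326.3999938964844, 187.0], [324.8999938964844, 246.89999389648438]]
[[ 0.5053  0.1425  0.085 ]
 [ 0.6761  0.1419  0.085 ]
 [ 0.6681 -0.1424  0.085 ]
 [ 0.4976 -0.1332  0.085 ]]
```

```bash
cat >> h.py <<'E'
from scipy.spatial.transform import Rotation as Rn
def delta(x,y,z,ang):
    from plant import telemetry
    o=telemetry.get_obs();q=o["orientation"];R=Rn.from_quat([q[1],q[2],q[3],q[0]])
    e=R.as_matrix().T@(np.array([x,y,z])-o["eef_pos"])
    a=np.radians(ang);T=np.array([[np.cos(a),np.sin(a),0],[np.sin(a),-np.cos(a),0],[0,0,-1]])
    rv=(R.inv()*Rn.from_matrix(T)).as_rotvec()
    M=R.as_matrix()
    print("t",round(o["time"],2),"pos",o["eef_pos"].round(4),"ang",np.degrees(np.arctan2(M[1,0],M[0,0])).round(2),"q6",np.degrees(o["qpos"][5]).round(1),"F",o["wrist_force"].round(1),"w",round(o["grip_width"],3))
    print(" d mm",(e*1e3).round(1),"frac",(e/.5).round(4)," rot deg",np.degrees(rv).round(2),"frac",(rv/(np.pi/2)).round(4))
E
python3 -c "
from h import *
delta(.585,-.068,.25,44)"
```

```text
t 0.15 pos [0.1444 0.5305 0.2307] ang 74.77 q6 90.0 F [-0.2 -0.4  0.6] w 0.999
 d mm [-461.8  582.3  -18.8] frac [-0.9236  1.1647 -0.0376]  rot deg [1.000e-02 6.000e-02 3.077e+01] frac [1.000e-04 6.000e-04 3.419e-01]
```

servo_tool(increments=[0,0,-0.08,0,0,0,-1,-0.058,0.073,0,0,0,0,-1,-0.058,0.073,0,0,0,0,-1,-0.058,0.073,0,0,0,0,-1,-0.058,0.073,0,0,0,0,-1,-0.058,0.073,0,0,0,0,-1,-0.058,0.073,0,0,0,0,-1,-0.058,0.073,0,0,0,0,-1])

```text
time: 0.95
eef_pos: [0.3412, 0.2631, 0.2698]
orientation: [0.002, 0.791, 0.611, -0.002]
wrist_force: [1.6, 0.7, 0.5]
grip_width: 1.0
```

```bash
python3 -c "
from h import *
delta(.585,-.068,.25,44)"
```

```text
t 0.95 pos [0.3412 0.2631 0.2698] ang 75.35 q6 52.4 F [1.6 0.7 0.5] w 1.0
 d mm [-258.6  319.6   21.1] frac [-0.5171  0.6392  0.0422]  rot deg [ 0.09  0.25 31.35] frac [0.001  0.0028 0.3483]
```

servo_tool(increments=[-0.058,0.072,0,0,0,0,-1,-0.058,0.072,0,0,0,0,-1,-0.058,0.072,0,0,0,0,-1,-0.058,0.072,0,0,0,0,-1,-0.058,0.072,0,0,0,0,-1,-0.058,0.072,0,0,0,0,-1,-0.058,0.072,0,0,0,0,-1,-0.058,0.072,0,0,0,0,-1])

```text
time: 1.75
eef_pos: [0.567, -0.0496, 0.2705]
orientation: [0.001, 0.792, 0.611, -0.001]
wrist_force: [1.0, 0.8, 0.1]
grip_width: 0.998
```

servo_tool(increments=[0,0,0,0,0,0.087,-1,0,0,0,0,0,0.087,-1,0,0,0,0,0,0.087,-1,0,0,0,0,0,0.087,-1,0,0,0,0,0,0,-1])

```text
time: 2.25
eef_pos: [0.5696, -0.0565, 0.2651]
orientation: [0.0, 0.932, 0.362, -0.004]
wrist_force: [-0.9, -0.2, 0.3]
grip_width: 0.999
```

```bash
python3 -c "
from h import *
delta(.585,-.068,.25,44)"
```

```text
t 2.25 pos [ 0.5696 -0.0565  0.2651] ang 42.44 q6 42.0 F [-0.9 -0.2  0.3] w 0.999
 d mm [ 3.7 18.9 15.1] frac [0.0074 0.0378 0.0301]  rot deg [-0.14  0.45 -1.56] frac [-0.0015  0.005  -0.0173]
```

servo_tool(increments=[0.007,0.038,0.03,0,0.005,-0.017,-1,0,0,0,0,0,0,-1])

```text
time: 2.45
eef_pos: [0.5853, -0.0682, 0.2496]
orientation: [-0.001, 0.925, 0.379, -0.0]
wrist_force: [-0.9, 0.5, -0.3]
grip_width: 1.002
```

```bash
python3 - <<'E'
from h import *
from plant import optics
d={}
for n in("wrist","top","side"):
    c=optics.capture(n);d[n]=c;cv2.imwrite(f"pics/{n}1.png",c["img"][:,:,::-1])
pickle.dump(d,open("d1.pkl","wb"))
delta(.585,-.068,.1,44)
c=d["wrist"];print(proj(c,[[.585,-.068,.127],[.585,-.068,.085],[.588,.067,.199]]))
E
```

```text
t 2.6 pos [ 0.5846 -0.0672  0.2528] ang 44.37 q6 39.0 F [-0.   1.4 -0.3] w 0.998
 d mm [ -0.6   0.8 152.8] frac [-0.0013  0.0017  0.3055]  rot deg [-0.01 -0.14  0.37] frac [-0.0001 -0.0015  0.0041]
[[279.91287177 203.56924273]
 [279.88175981 192.13802217]
 [447.21376972  81.84674056]]
```

View pics/wrist1.png

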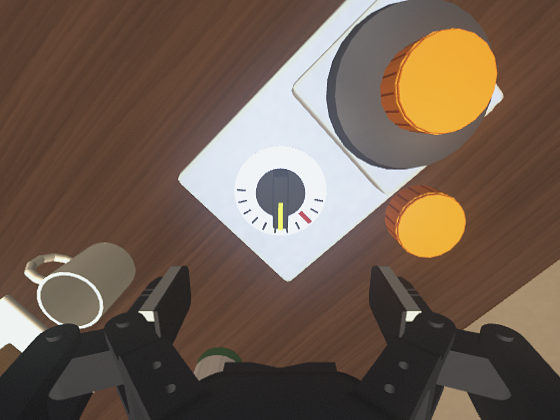

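The wrist view shows the dial disc centred near (280,192), the yellow pointer (281,203)-(281,228), the red mark at (305,217), and the cap top near (446,81), against (447,82) predicted. My positions hold; now a finer dial measurement.

```bash
python3 - <<'E'
from h import *
d=pickle.load(open("d1.pkl","rb"));c=d["wrist"]
h=cv2.cvtColor(c["img"],cv2.COLOR_RGB2HSV)
b=np.zeros(h.shape[:2],np.uint8);b[140:245,230:335]=255
ym=cv2.inRange(h,(22,120,90),(36,255,255))&b
rm=(cv2.inRange(h,(0,70,90),(8,255,255))|cv2.inRange(h,(165,70,90),(180,255,255)))&b
def line(m,z):
    ys,xs=np.nonzero(m);P=onz(c,np.c_[xs,ys],z)[:,:2];mu=P.mean(0);u=np.linalg.svd(P-mu)[2][0]; s=(P-mu)@u
    print(len(xs),(xs.mean(),ys.mean()),mu.round(4),np.degrees(np.arctan2(u[1],u[0])).round(1),s.min().round(4),s.max().round(4));return mu
y=line(ym,.127);r=line(rm,.0855)
# dark disc at z .089 
dk=cv2.inRange(h,(0,0,0),(180,255,90))&b
ys,xs=np.nonzero(dk);hull=cv2.convexHull(np.c_[xs,ys].astype(np.int32));P=onz(c,hull.reshape(-1,2),.089)[:,:2]
print(cv2.minEnclosingCircle(P.astype(np.float32)))
# white plate
w=cv2.inRange(h,(0,0,0),(180,255,255))
E
```

```text
128 (np.float64(280.078125), np.float64(216.2265625)) [ 0.5935 -0.0764] -46.3 -0.0125 0.0123
60 (np.float64(304.5), np.float64(217.0)) [ 0.622  -0.0689] -2.0 -0.0074 0.0075
((0.5996133089065552, -0.08891507238149643), 0.048493821173906326)
```

servo_tool(increments=[-0.001,0.001,0.06,0,-0.0015,0.007,-1,0,0,0.08,0,0,0,-1,0,0,0.08,0,0,0,-1,0,0,0.075,0,0,0,-1,0,0,0,0,0,0,-1])

```text
time: 3.1
eef_pos: [0.5852, -0.0661, 0.1066]
orientation: [0.002, 0.927, 0.376, 0.004]
wrist_force: [0.1, 0.2, -0.3]
grip_width: 1.003
```

```bash
python3 -c "
from h import *
delta(.585,-.0675,.098,43.7)"
```

```text
t 3.1 pos [ 0.5852 -0.0661  0.1066] ang 44.13 q6 39.4 F [ 0.1  0.2 -0.3] w 1.003
 d mm [-1.2  0.8  8.6] frac [-0.0024  0.0016  0.0171]  rot deg [ 0.36 -0.3   0.43] frac [ 0.004  -0.0033  0.0048]
```

servo_tool(increments=[-0.002,0.002,0.017,0.004,-0.003,0.005,-1,0,0,0,0,0,0,0,0,0,0,0,0,0,0.6,0,0,0,0,0,0,0.6])

```text
time: 3.5
eef_pos: [0.5877, -0.0674, 0.105]
orientation: [0.002, 0.928, 0.373, 0.003]
wrist_force: [-0.1, 0.2, -0.0]
grip_width: 0.515
```

```bash
python3 -c "
from h import *
delta(.585,-.0675,.098,43.7)"
```

```text
t 3.5 pos [ 0.5877 -0.0674  0.105 ] ang 43.74 q6 39.7 F [-0.1  0.2 -0. ] w 0.515
 d mm [-2.  -1.8  7. ] frac [-0.0041 -0.0036  0.014 ]  rot deg [ 0.31 -0.29  0.04] frac [ 0.0034 -0.0032  0.0005]
```

servo_tool(increments=[-0.004,-0.004,0.018,0.003,-0.003,0,0.6,-0.001,0,0.004,0,0,0,0.6])

```text
time: 3.7
eef_pos: [0.5856, -0.0678, 0.0956]
orientation: [0.001, 0.928, 0.373, 0.002]
wrist_force: [0.0, -0.6, -0.3]
grip_width: 0.198
```

```bash
python3 -c "
from h import *
delta(.585,-.0675,.098,43.7)"
```

```text
t 3.7 pos [ 0.5856 -0.0678  0.0956] ang 43.75 q6 39.6 F [ 0.  -0.6 -0.3] w 0.198
 d mm [-0.2 -0.6 -2.4] frac [-0.0004 -0.0012 -0.0048]  rot deg [ 0.17 -0.13  0.05] frac [ 0.0019 -0.0014  0.0006]
```

servo_tool(increments=[0,0,-0.004,0,0,0,1,0,0,0,0,0,0,1,0,0,0,0,0,0,1])

```text
time: 4.0
eef_pos: [0.5857, -0.0678, 0.096]
orientation: [0.001, 0.928, 0.373, 0.001]
wrist_force: [1.1, 1.0, -0.2]
grip_width: 0.153
```

```bash
python3 -c "
from h import *
delta(.585,-.0675,.098,88.2)"
```

```text
t 4.0 pos [ 0.5857 -0.0678  0.096 ] ang 43.76 q6 39.6 F [ 1.1  1.  -0.2] w 0.153
 d mm [-0.3 -0.7 -2. ] frac [-0.0005 -0.0013 -0.0039]  rot deg [  0.17  -0.05 -44.44] frac [ 0.0019 -0.0005 -0.4938]
```

servo_tool(increments=[0,0,0,0,0,-0.08,1,0,0,0,0,0,-0.08,1,0,0,0,0,0,-0.08,1,0,0,0,0,0,-0.08,1,0,0,0,0,0,-0.08,1,0,0,0,0,0,0,1])

```text
time: 4.6
eef_pos: [0.5858, -0.0676, 0.0961]
orientation: [0.001, 0.76, 0.65, 0.001]
wrist_force: [1.3, 0.0, -2.8]
grip_width: 0.155
```

```bash
python3 -c "
from h import *
delta(.585,-.0675,.098,88.2)"
```

```text
t 4.6 pos [ 0.5858 -0.0676  0.0961] ang 81.1 q6 2.3 F [ 1.3  0.  -2.8] w 0.155
 d mm [ 0.  -0.8 -1.9] frac [ 0.     -0.0016 -0.0038]  rot deg [ 0.18 -0.02 -7.1 ] frac [ 0.002  -0.0002 -0.0788]
```

servo_tool(increments=[0,0,0,0,0,-0.077,1,0,0,0,0,0,0,1,0,0,0,0,0,0,1])

```text
time: 4.9
eef_pos: [0.5858, -0.0676, 0.0961]
orientation: [0.001, 0.722, 0.691, 0.001]
wrist_force: [1.3, -0.5, -3.0]
grip_width: 0.155
```

```bash
python3 -c "
from h import *
delta(.585,-.0675,.098,88.2)"
```

```text
t 4.9 pos [ 0.5858 -0.0676  0.0961] ang 87.48 q6 -4.1 F [ 1.3 -0.5 -3. ] w 0.155
 d mm [ 0.  -0.8 -1.9] frac [ 0.0001 -0.0016 -0.0038]  rot deg [ 0.18 -0.01 -0.72] frac [ 0.002  -0.0001 -0.008 ]
```

servo_tool(increments=[0,0,0,0,0,-0.01,1,0,0,0,0,0,0,1,0,0,0,0,0,0,0,0,0,0,0,0,0,0,0,0,0,0,0,0,0,0,0,-0.06,0,0,0,0,0,0,-0.09,0,0,0,-0.5,0,0,-0.09,0,0,0,-1])

```text
time: 5.7
eef_pos: [0.582, -0.0674, 0.2128]
orientation: [-0.004, 0.72, 0.694, -0.003]
wrist_force: [0.8, -0.1, 0.3]
grip_width: 0.823
```

servo_tool(increments=[0,0,-0.06,0,0,0,-1,0,0,0,0,0,0,-1])

```text
time: 5.9
eef_pos: [0.5834, -0.0676, 0.251]
orientation: [-0.0, 0.721, 0.693, -0.0]
wrist_force: [1.0, 0.4, 0.0]
grip_width: 1.003
```

```bash
python3 - <<'E'
from h import *
from plant import optics
d={}
for n in("wrist","top","side"):
    c=optics.capture(n);d[n]=c;cv2.imwrite(f"pics/{n}2.png",c["img"][:,:,::-1])
pickle.dump(d,open("d2.pkl","wb"))
delta(.588,.067,.25,44)
E
```

```text
t 6.05 pos [ 0.5824 -0.0675  0.2455] ang 87.82 q6 -4.4 F [ 0.5 -0.  -0.7] w 0.998
 d mm [134.6   0.5  -4.4] frac [ 0.2692  0.001  -0.0088]  rot deg [-0.41  0.12 43.82] frac [-0.0045  0.0013  0.4869]
```

View pics/wrist2.png

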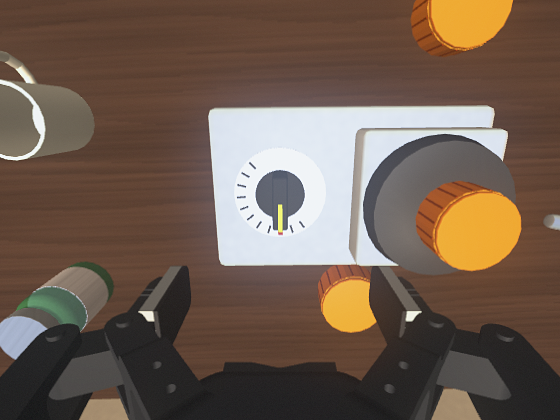

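The pointer (280,204-230) lies in line with the red mark at (280,233), so the dial is on zero. I'll check that numerically and refine the cap position.

```bash
python3 - <<'E'
from h import *
d=pickle.load(open("d2.pkl","rb"));c=d["wrist"]
h=cv2.cvtColor(c["img"],cv2.COLOR_RGB2HSV)
b=np.zeros(h.shape[:2],np.uint8);b[140:245,230:335]=255
for m,z in((cv2.inRange(h,(22,120,90),(36,255,255))&b,.127),((cv2.inRange(h,(0,70,90),(8,255,255))|cv2.inRange(h,(165,70,90),(180,255,255)))&b,.0855)):
    ys,xs=np.nonzero(m);P=onz(c,np.c_[xs,ys],z)[:,:2];mu=P.mean(0);u=np.linalg.svd(P-mu)[2][0]
    v=mu-[.585,-.0675];print(len(xs),mu.round(4),np.degrees(np.arctan2(u[1],u[0])),np.degrees(np.arctan2(v[1],v[0])))
for dd in("d1.pkl","d2.pkl"):
    c=pickle.load(open(dd,"rb"))["wrist"];h=cv2.cvtColor(c["img"],cv2.COLOR_RGB2HSV)
    m=cv2.inRange(h,(14,200,225),(24,255,255));n,l,st,ce=cv2.connectedComponentsWithStats(m)
    for i in range(1,n):
        if st[i,4]>2000:
            cs=max(cv2.findContours((l==i).astype(np.uint8),0,1)[0],key=cv2.contourArea)
            P=onz(c,cs.reshape(-1,2),.199)[:,:2];print(dd,st[i],ce[i].round(1),onz(c,ce[i],.199).round(4),cv2.minEnclosingCircle(P.astype(np.float32)))
E
```

```text
108 [ 0.5972 -0.0683] -2.1919240162970364 -3.700661658686707
11 [ 0.6285 -0.0688] -97.97677448186231 -1.7007927768300324
d2.pkl [ 436    0   77   48 2410] [474.6  19.7] [[0.461  0.0449 0.199 ]] ((0.45694267749786377, 0.04380493238568306), 0.020844493061304092)
d2.pkl [ 465  197   56   73 2126] [494.5 235.4] [[0.5905 0.0775 0.199 ]] ((0.5895076394081116, 0.07108912616968155), 0.027274128049612045)
```

servo_tool(increments=[0.09,0,-0.01,0,0,0,-1,0.09,0,0,0,0,0,-1,0.08,0,0,0,0,0,-1,0.01,0,0,0,0,0,-1])

```text
time: 6.45
eef_pos: [0.5859, 0.0695, 0.2426]
orientation: [-0.006, 0.722, 0.691, -0.006]
wrist_force: [-0.6, -0.4, 0.1]
grip_width: 1.001
```

servo_tool(increments=[0,0,0,0,0,0.095,-1,0,0,0,0,0,0.095,-1,0,0,0,0,0,0.095,-1,0,0,0,0,0,0.095,-1,0,0,0,0,0,0.095,-1,0,0,0,0,0,0.095,-1,0,0,0,0,0,0.095,-1,0,0,0,0,0,0.095,-1])

```text
time: 7.25
eef_pos: [0.5815, 0.0681, 0.2275]
orientation: [-0.001, 0.987, 0.161, -0.02]
wrist_force: [0.1, -0.2, 0.4]
grip_width: 1.006
```

servo_tool(increments=[0,0,0,0,0,0.095,-1,0,0,0,0,0,0.095,-1,0,0,0,0,0,0.095,-1,0,0,0,0,0,0.095,-1,0,0,0,0,0,0.095,-1,0,0,0,0,0,0.095,-1,0,0,0,0,0,0.095,-1,0,0,0,0,0,0.095,-1])

```text
time: 8.05
eef_pos: [0.577, 0.063, 0.2129]
orientation: [0.016, 0.905, -0.424, -0.026]
wrist_force: [-0.3, -0.0, 0.2]
grip_width: 1.0
```

```bash
python3 -c "
from h import *
delta(.588,.067,.25,-60)"
```

```text
t 8.05 pos [0.577  0.063  0.2129] ang -50.28 q6 146.5 F [-0.3 -0.   0.2] w 1.0
 d mm [  2.7  -9.1 -37.7] frac [ 0.0055 -0.0182 -0.0754]  rot deg [3.06 1.63 9.77] frac [0.034  0.0181 0.1086]
```

servo_tool(increments=[0.0055,-0.018,-0.075,0.034,0.018,0.095,-1,0,0,0,0,0,0,-1])

```text
time: 8.25
eef_pos: [0.5871, 0.0657, 0.2466]
orientation: [0.003, 0.872, -0.489, -0.005]
wrist_force: [-0.7, 0.3, 0.5]
grip_width: 1.0
```

```bash
python3 - <<'E'
from h import *
from plant import optics
delta(.588,.067,.25,-60)
c=optics.capture("wrist");cv2.imwrite("pics/wrist3.png",c["img"][:,:,::-1])
pickle.dump(c,open("d3.pkl","wb"))
print(proj(c,[[.588,.067,.199]]))
h=cv2.cvtColor(c["img"],cv2.COLOR_RGB2HSV)
m=cv2.inRange(h,(14,200,225),(24,255,255));n,l,st,ce=cv2.connectedComponentsWithStats(m)
for i in range(1,n):
    if st[i,4]>2000:
        cs=max(cv2.findContours((l==i).astype(np.uint8),0,1)[0],key=cv2.contourArea)
        P=onz(c,cs.reshape(-1,2),.199)[:,:2];print(st[i],ce[i].round(1),onz(c,ce[i],.199).round(4),cv2.minEnclosingCircle(P.astype(np.float32)))
E
```

```text
t 8.25 pos [0.5871 0.0657 0.2466] ang -58.58 q6 154.9 F [-0.7  0.3  0.5] w 1.0
 d mm [-0.7 -1.4 -3.4] frac [-0.0013 -0.0027 -0.0068]  rot deg [0.56 0.3  1.42] frac [0.0062 0.0033 0.0157]
[[279.19170784 231.84561947]]
```

View pics/wrist3.png

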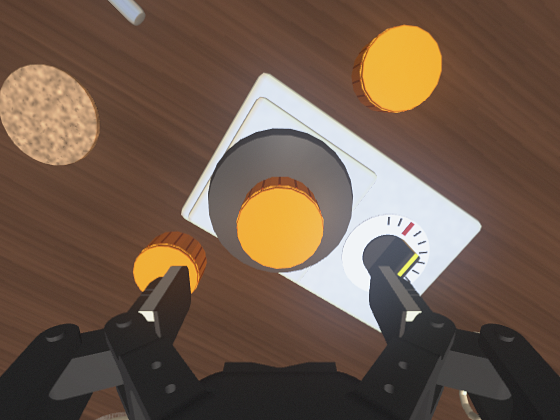

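```bash
python3 - <<'E'
from h import *
c=pickle.load(open("d3.pkl","rb"))
h=cv2.cvtColor(c["img"],cv2.COLOR_RGB2HSV)
b=np.zeros(h.shape[:2],np.uint8);b[205:300,335:440]=255
for m,z in((cv2.inRange(h,(25,120,90),(36,255,255))&b,.127),((cv2.inRange(h,(0,70,90),(8,255,255))|cv2.inRange(h,(165,70,90),(180,255,255)))&b,.0855)):
    ys,xs=np.nonzero(m);P=onz(c,np.c_[xs,ys],z)[:,:2];mu=P.mean(0);u=np.linalg.svd(P-mu)[2][0]
    print(len(xs),mu.round(4),np.degrees(np.arctan2(u[1],u[0])))
m=cv2.inRange(h,(8,150,150),(24,255,255))
n,l,st,ce=cv2.connectedComponentsWithStats(m)
for i in range(1,n):
  if st[i,4]>1000: print(st[i],ce[i].round(1))
# cap top: value histogram
print(h[225,245:320:10],h[185,270:300:10])
mt=cv2.inRange(h,(8,150,225),(24,255,255)); n,l,st,ce=cv2.connectedComponentsWithStats(mt)
for i in range(1,n):
  if st[i,4]>1000: print(st[i],ce[i].round(1),onz(c,ce[i],.199).round(4),onz(c,[[st[i,0],ce[i][1]],[st[i,0]+st[i,2],ce[i][1]]],.199).round(4))
E
```

```text
112 [ 0.5976 -0.0678] 178.37899438307755
95 [ 0.6045 -0.0986] -120.7812242362461
[ 359   25   83   88 5616] [400.6  68.1]
[ 236  185   87   84 5731] [279.5 226.1]
[ 133  243   73   51 1935] [164.3 264.2]
[[ 19 192 241]
 [ 19 193 241]
 [ 20 192 241]
 [ 20 190 242]
 [ 20 189 241]
 [ 20 182 242]
 [ 20 177 242]
 [ 20 171 241]] [[ 13 180 163]
 [ 12 190 189]
 [ 10 169 136]]
[ 363   25   78   86 5224] [401.6  67.9] [[0.7078 0.06   0.199 ]] [[0.6965 0.0784 0.199 ]
 [0.7193 0.0413 0.199 ]]
[ 237  189   86   80 5397] [279.7 227.9] [[0.5906 0.0682 0.199 ]] [[0.576  0.092  0.199 ]
 [0.6053 0.0441 0.199 ]]
[ 133  247   65   46 1547] [160.8 265.3] [[0.5247 0.1231 0.199 ]] [[0.5147 0.1394 0.199 ]
 [0.5381 0.1014 0.199 ]]
```

Dial still reads zero to within 1°. Cap centre ≈ (0.589, 0.067). Descending.

servo_tool(increments=[0,-0.003,0.06,0.006,0.003,0.01,-1,0,0,0.06,0,0,0,-1,0,0,0.04,0,0,0,-1])

```text
time: 8.6
eef_pos: [0.5863, 0.0649, 0.1589]
orientation: [0.002, 0.87, -0.494, -0.003]
wrist_force: [-0.8, 1.5, 0.5]
grip_width: 0.998
```

```bash
python3 -c "
from h import *
delta(.589,.0672,.162,-60)"
```

```text
t 8.6 pos [0.5863 0.0649 0.1589] ang -59.15 q6 155.5 F [-0.8  1.5  0.5] w 0.998
 d mm [-0.6 -3.5 -3.2] frac [-0.0012 -0.007  -0.0063]  rot deg [0.38 0.16 0.85] frac [0.0043 0.0018 0.0094]
```

servo_tool(increments=[-0.001,-0.007,-0.006,0.004,0.002,0.009,-1,0,-0.001,0,0,0,0,0,0,0,0,0,0,0,0.2])

```text
time: 8.9
eef_pos: [0.587, 0.0664, 0.1569]
orientation: [0.003, 0.866, -0.5, -0.004]
wrist_force: [0.5, 0.0, 0.1]
grip_width: 0.689
```

```bash
python3 -c "
from h import *
delta(.589,.0672,.162,-60)"
```

```text
t 8.9 pos [0.587  0.0664 0.1569] ang -59.95 q6 156.4 F [0.5 0.  0.1] w 0.689
 d mm [ 0.3 -2.1 -5.2] frac [ 0.0007 -0.0041 -0.0103]  rot deg [0.5  0.17 0.05] frac [0.0056 0.0019 0.0006]
```

servo_tool(increments=[0,-0.003,-0.01,0.005,0.002,0,0.6,0,0,-0.001,0,0,0,1,0,0,0,0,0,0,1])

```text
time: 9.2
eef_pos: [0.5872, 0.0665, 0.1585]
orientation: [0.003, 0.866, -0.499, -0.003]
wrist_force: [-0.4, 0.2, -6.4]
grip_width: 0.667
```

```bash
python3 -c "
from h import *
delta(.589,.0672,.162,-60)"
```

```text
t 9.2 pos [0.5872 0.0665 0.1585] ang -59.93 q6 156.4 F [-0.4  0.2 -6.4] w 0.667
 d mm [ 0.3 -1.8 -3.5] frac [ 0.0006 -0.0037 -0.0071]  rot deg [0.46 0.11 0.07] frac [0.0051 0.0012 0.0008]
```

servo_tool(increments=[0,0,-0.0005,0,0,-0.09,1,0,0,-0.0005,0,0,-0.09,1,0,0,-0.0005,0,0,-0.09,1,0,0,-0.0005,0,0,-0.09,1,0,0,-0.0005,0,0,-0.09,1,0,0,-0.0005,0,0,-0.09,1])

```text
time: 9.8
eef_pos: [0.5878, 0.065, 0.1602]
orientation: [0.003, 0.996, -0.085, -0.004]
wrist_force: [2.7, 2.2, -11.4]
grip_width: 0.669
```

```bash
python3 -c "
from h import *
delta(.5872,.0665,.161,-11)"
```

```text
t 9.8 pos [0.5878 0.065  0.1602] ang -9.74 q6 106.2 F [  2.7   2.2 -11.4] w 0.669
 d mm [-0.8 -1.4 -0.8] frac [-0.0017 -0.0028 -0.0016]  rot deg [0.38 0.41 1.26] frac [0.0042 0.0045 0.014 ]
```

servo_tool(increments=[-0.002,-0.002,0.0005,0.003,0.003,-0.09,1,0,0,-0.0003,0,0,-0.09,1,0,0,-0.0003,0,0,-0.09,1,0,0,-0.0004,0,0,-0.09,1,0,0,-0.0004,0,0,-0.09,1,0,0,-0.0004,0,0,-0.09,1,0,0,-0.0004,0,0,-0.09,1,0,0,-0.0004,0,0,-0.09,1])

```text
time: 10.6
eef_pos: [0.5911, 0.0651, 0.162]
orientation: [0.002, 0.876, 0.482, 0.001]
wrist_force: [2.0, 0.8, -10.5]
grip_width: 0.67
```

```bash
python3 -c "
from h import *
delta(.5875,.066,.162,55)"
```

```text
t 10.6 pos [0.5911 0.0651 0.162 ] ang 57.65 q6 38.7 F [  2.    0.8 -10.5] w 0.67
 d mm [-1.2 -3.5 -0.1] frac [-0.0024 -0.007  -0.0001]  rot deg [ 0.27 -0.03  2.65] frac [ 0.003  -0.0003  0.0294]
```

servo_tool(increments=[0,-0.002,-0.0003,0.003,0,-0.09,1,0,0,-0.0003,0,0,-0.09,1,0,0,-0.0003,0,0,-0.09,1,0,0,-0.0004,0,0,-0.09,1,0,0,-0.0004,0,0,-0.09,1,0,0,-0.0004,0,0,-0.09,1,0,0,-0.0004,0,0,-0.09,1,0,0,-0.0004,0,0,-0.09,1])

```text
time: 11.4
eef_pos: [0.5919, 0.0681, 0.1639]
orientation: [-0.0, 0.46, 0.888, 0.003]
wrist_force: [1.6, 3.5, -11.6]
grip_width: 0.673
```

```bash
python3 -c "
from h import *
delta(.589,.066,.164,125)"
```

```text
t 11.4 pos [0.5919 0.0681 0.1639] ang 125.23 q6 -28.8 F [  1.6   3.5 -11.6] w 0.673
 d mm [-0.  -3.6 -0.1] frac [-0.     -0.0071 -0.0003]  rot deg [ 0.24 -0.18  0.23] frac [ 0.0027 -0.002   0.0025]
```

servo_tool(increments=[0,0,-0.0002,0.003,-0.002,-0.09,1,0,0,-0.0003,0,0,-0.09,1,0,0,-0.0003,0,0,-0.09,1,0,0,-0.0004,0,0,-0.09,1,0,0,-0.0004,0,0,-0.09,1,0,0,-0.0004,0,0,-0.09,1,0,0,-0.0004,0,0,-0.09,1,0,0,-0.0004,0,0,-0.09,1])

```text
time: 12.2
eef_pos: [0.5882, 0.0687, 0.1659]
orientation: [-0.004, -0.111, 0.994, 0.001]
wrist_force: [-0.2, -1.3, -9.6]
grip_width: 0.666
```

```bash
python3 -c "
from h import *
delta(.589,.066,.166,192)"
```

```text
t 12.2 pos [0.5882 0.0687 0.1659] ang -167.2 q6 -96.2 F [-0.2 -1.3 -9.6] w 0.666
 d mm [-0.1 -2.8 -0.1] frac [-0.0003 -0.0057 -0.0002]  rot deg [ 0.15 -0.47  0.8 ] frac [ 0.0016 -0.0053  0.0089]
```

servo_tool(increments=[0,0,-0.0002,0,-0.004,-0.09,1,0,0,-0.0003,0,0,-0.09,1,0,0,-0.0003,0,0,-0.09,1,0,0,-0.0004,0,0,-0.09,1,0,0,-0.0004,0,0,-0.09,1,0,0,-0.0004,0,0,-0.09,1,0,0,-0.0004,0,0,-0.08,1,0,0,0,0,0,0,1])

```text
time: 13.0
eef_pos: [0.5876, 0.0679, 0.1674]
orientation: [-0.002, -0.581, 0.814, 0.002]
wrist_force: [-1.5, 2.6, -10.9]
grip_width: 0.664
```

```bash
python3 -c "
from h import *
delta(.588,.067,.167,-107)"
```

```text
t 13.0 pos [0.5876 0.0679 0.1674] ang -108.96 q6 -154.5 F [ -1.5   2.6 -10.9] w 0.664
 d mm [ 0.7 -0.7  0.4] frac [ 0.0014 -0.0014  0.0009]  rot deg [ 0.32 -0.01 -1.96] frac [ 0.0036 -0.0001 -0.0218]
```

servo_tool(increments=[0,0,0,0,0,0,-1,0,0,0,0,0,0,-1,0,0,0,0,0,0,-1,0,0,-0.06,0,0,0,-1,0,0,-0.06,0,0,0,-1,0,0,0,0,0,0,-1])

```text
time: 13.6
eef_pos: [0.5891, 0.068, 0.2353]
orientation: [0.002, -0.576, 0.818, -0.0]
wrist_force: [0.6, 0.4, 0.1]
grip_width: 1.001
```

```bash
python3 - <<'E'
from h import *
from plant import optics
delta(.589,.0672,.225,-10)
d={}
for n in("top","side","wrist"):
    c=optics.capture(n);d[n]=c;cv2.imwrite(f"pics/{n}4.png",c["img"][:,:,::-1])
pickle.dump(d,open("d4.pkl","wb"))
E
```

```text
t 13.6 pos [0.5891 0.068  0.2353] ang -109.7 q6 -153.8 F [0.6 0.4 0.1] w 1.001
 d mm [ 0.8 -0.2 10.3] frac [ 0.0016 -0.0004  0.0206]  rot deg [ -0.32   0.   -99.7 ] frac [-0.0036  0.     -1.1078]
```

View pics/wrist4.png

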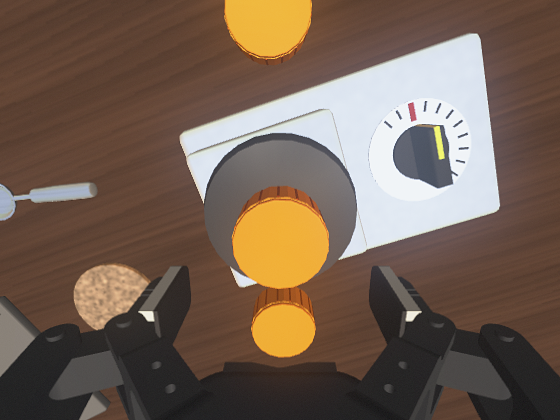

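View pics/side4.png

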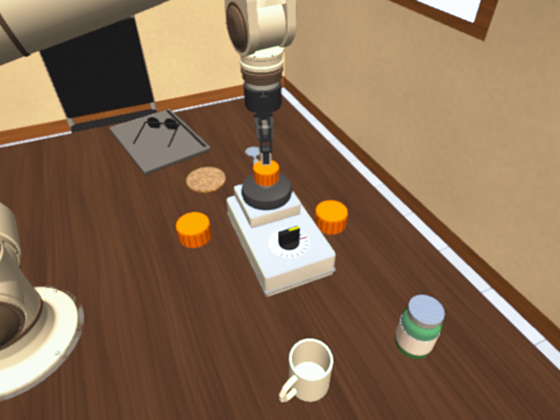

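The side and wrist views show the cap higher than before, still on the neck at wrist (281,242), and the dial still on zero. Now I rotate the open gripper back.

servo_tool(increments=[0,0,-0.002,0,0,0.095,-1,0,0,-0.002,0,0,0.095,-1,0,0,-0.002,0,0,0.095,-1,0,0,-0.002,0,0,0.095,-1,0,0,-0.002,0,0,0.095,-1,0,0,-0.002,0,0,0.095,-1,0,0,-0.002,0,0,0.095,-1,0,0,-0.002,0,0,0.095,-1])

```text
time: 14.55
eef_pos: [0.5854, 0.0675, 0.2285]
orientation: [-0.007, -0.011, 1.0, 0.0]
wrist_force: [-0.4, -0.8, -0.6]
grip_width: 1.003
```

servo_tool(increments=[0,0,-0.002,0,0,0.095,-1,0,0,-0.002,0,0,0.095,-1,0,0,-0.002,0,0,0.095,-1,0,0,-0.002,0,0,0.095,-1,0,0,-0.002,0,0,0.095,-1,0,0,-0.002,0,0,0.095,-1,0,0,-0.002,0,0,0.095,-1,0,0,-0.002,0,0,0.095,-1])

```text
time: 15.35
eef_pos: [0.5826, 0.067, 0.226]
orientation: [-0.011, 0.556, 0.831, -0.008]
wrist_force: [-1.1, -0.2, 0.9]
grip_width: 1.003
```

```bash
python3 -c "
from h import *
delta(.589,.0675,.225,66)"
```

```text
t 15.35 pos [0.5826 0.067  0.226 ] ang 112.49 q6 -16.0 F [-1.1 -0.2  0.9] w 1.003
 d mm [-2.   6.1  0.8] frac [-0.0041  0.0123  0.0016]  rot deg [-1.61  0.11 46.49] frac [-0.0179  0.0012  0.5166]
```

servo_tool(increments=[-0.004,0.012,-0.003,-0.018,0,0.092,-1,0,0,-0.002,0,0,0.095,-1,0,0,-0.002,0,0,0.095,-1,0,0,-0.002,0,0,0.095,-1,0,0,-0.002,0,0,0.095,-1,0,0,-0.001,0,0,0.05,-1])

```text
time: 15.95
eef_pos: [0.5869, 0.0671, 0.2239]
orientation: [-0.005, 0.844, 0.536, -0.003]
wrist_force: [0.9, 0.5, 0.1]
grip_width: 1.003
```

```bash
python3 -c "
from h import *
delta(.5885,.0672,.171,66)"
```

```text
t 15.95 pos [0.5869 0.0671 0.2239] ang 64.78 q6 31.5 F [0.9 0.5 0.1] w 1.003
 d mm [ 0.6  2.  52.8] frac [0.0013 0.004  0.1057]  rot deg [-0.68 -0.08 -1.22] frac [-0.0076 -0.0009 -0.0135]
```

servo_tool(increments=[0.001,0.004,0.06,-0.007,-0.001,0,-1,0,0,0.044,0,0,0,-1,0,0,0,0,0,0,0.1])

```text
time: 16.25
eef_pos: [0.5878, 0.0668, 0.1675]
orientation: [-0.001, 0.846, 0.534, -0.002]
wrist_force: [0.4, 0.2, -0.3]
grip_width: 0.856
```

```bash
python3 -c "
from h import *
delta(.5885,.0672,.168,65)"
```

```text
t 16.25 pos [0.5878 0.0668 0.1675] ang 64.49 q6 32.0 F [ 0.4  0.2 -0.3] w 0.856
 d mm [ 0.7  0.4 -0.5] frac [ 0.0014  0.0009 -0.0011]  rot deg [-0.16  0.1  -0.51] frac [-0.0018  0.0011 -0.0057]
```

servo_tool(increments=[0.001,0.001,-0.001,-0.002,0.001,0,0.3,0,0,0,0,0,0,0.6,0,0,0,0,0,0,1,0,0,0,0,0,0,1])

```text
time: 16.65
eef_pos: [0.5887, 0.0675, 0.1696]
orientation: [0.0, 0.846, 0.534, 0.001]
wrist_force: [-0.3, 0.5, -0.7]
grip_width: 0.669
```

```bash
python3 -c "
from h import *
delta(.5885,.0672,.168,65)"
```

```text
t 16.65 pos [0.5887 0.0675 0.1696] ang 64.49 q6 32.0 F [-0.3  0.5 -0.7] w 0.669
 d mm [-0.4 -0.1  1.6] frac [-0.0007 -0.0001  0.0032]  rot deg [ 0.05 -0.07 -0.51] frac [ 0.0006 -0.0007 -0.0056]
```

servo_tool(increments=[0,0,-0.0003,0,0,-0.09,1,0,0,-0.0003,0,0,-0.09,1,0,0,-0.0003,0,0,-0.09,1,0,0,-0.0004,0,0,-0.09,1,0,0,-0.0004,0,0,-0.09,1,0,0,-0.0004,0,0,-0.09,1,0,0,-0.0004,0,0,-0.09,1,0,0,-0.0004,0,0,-0.09,1])

```text
time: 17.45
eef_pos: [0.5886, 0.0655, 0.1723]
orientation: [0.001, 0.41, 0.912, -0.001]
wrist_force: [-0.4, 0.6, -1.7]
grip_width: 0.674
```

```bash
python3 -c "
from h import *
delta(.5885,.0672,.1715,130)"
```

```text
t 17.45 pos [0.5886 0.0655 0.1723] ang 131.6 q6 -35.2 F [-0.4  0.6 -1.7] w 0.674
 d mm [1.4 1.  0.8] frac [0.0027 0.0021 0.0016]  rot deg [-0.11  0.14  1.6 ] frac [-0.0012  0.0016  0.0178]
```

servo_tool(increments=[0,0,-0.0003,0,0,-0.09,1,0,0,-0.0003,0,0,-0.09,1,0,0,-0.0003,0,0,-0.09,1,0,0,-0.0004,0,0,-0.09,1,0,0,-0.0004,0,0,-0.09,1,0,0,-0.0004,0,0,-0.09,1,0,0,-0.0004,0,0,-0.09,1,0,0,-0.0004,0,0,-0.09,1])

```text
time: 18.25
eef_pos: [0.5906, 0.0652, 0.1743]
orientation: [0.001, -0.166, 0.986, -0.002]
wrist_force: [1.6, 2.4, -4.7]
grip_width: 0.675
```

servo_tool(increments=[0,0,-0.0003,0,0,-0.09,1,0,0,-0.0003,0,0,-0.09,1,0,0,-0.0003,0,0,-0.09,1,0,0,-0.0003,0,0,-0.06,1,0,0,0,0,0,0,1])

```text
time: 18.75
eef_pos: [0.5913, 0.0659, 0.1765]
orientation: [0.001, -0.425, 0.905, -0.002]
wrist_force: [-2.2, 0.7, -1.5]
grip_width: 0.674
```

```bash
python3 -c "
from h import *
delta(.5885,.0672,.1715,-130)"
```

```text
t 18.75 pos [0.5913 0.0659 0.1765] ang -129.72 q6 -133.9 F [-2.2  0.7 -1.5] w 0.674
 d mm [0.8 3.  5. ] frac [0.0016 0.0061 0.01  ]  rot deg [-0.25  0.05  0.28] frac [-0.0027  0.0005  0.0031]
```

servo_tool(increments=[0,0,-0.004,0,0,0,1,0,0,-0.004,0,0,0,1])

```text
time: 18.95
eef_pos: [0.591, 0.0658, 0.1806]
orientation: [0.001, -0.423, 0.906, -0.002]
wrist_force: [-1.1, 0.6, -2.3]
grip_width: 0.674
```

servo_tool(increments=[0,0,-0.008,0,0,0,1,0,0,-0.008,0,0,0,1,0,0,0,0,0,0,1])

```text
time: 19.25
eef_pos: [0.5915, 0.0655, 0.1903]
orientation: [0.002, -0.421, 0.907, -0.002]
wrist_force: [0.2, 0.8, -1.2]
grip_width: 0.668
```

```bash
python3 - <<'E'
from h import *
from plant import optics
delta(.5885,.0672,.23,-130)
d={}
for n in("side","wrist"):
    c=optics.capture(n);d[n]=c
im=np.hstack([cv2.resize(d["side"]["img"][110:260,210:330],(400,500),interpolation=2),cv2.resize(d["wrist"]["img"],(400,300))[:, :][:300]] if 0 else [cv2.resize(d["side"]["img"][110:260,210:330],(400,500),interpolation=2)])
cv2.imwrite("pics/side5.png",im[:,:,::-1]);cv2.imwrite("pics/wrist5.png",d["wrist"]["img"][:,:,::-1])
E
```

```text
t 19.25 pos [0.5915 0.0655 0.1903] ang -130.23 q6 -133.4 F [ 0.2  0.8 -1.2] w 0.668
 d mm [  0.6   3.2 -39.7] frac [ 0.0012  0.0063 -0.0794]  rot deg [-0.31  0.05 -0.23] frac [-0.0034  0.0006 -0.0025]
```

View pics/side5.png

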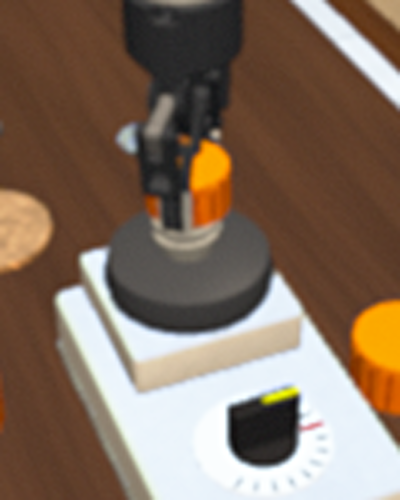

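Cap is free: the pale neck shows beneath it. Raising it and heading for the coaster.

servo_tool(increments=[0,0,-0.06,0,0,0,1,0,0,-0.06,0,0,0,1,0,0,0,0,0,0,1])

```text
time: 19.65
eef_pos: [0.5904, 0.0654, 0.2501]
orientation: [-0.0, -0.421, 0.907, -0.002]
wrist_force: [1.4, -0.3, -1.3]
grip_width: 0.671
```

```bash
python3 -c "
from h import *
delta(.504,.3385,.24,-130)"
```

```text
t 19.65 pos [0.5904 0.0654 0.2501] ang -130.25 q6 -133.3 F [ 1.4 -0.3 -1.3] w 0.671
 d mm [-152.6  242.4    9.1] frac [-0.3052  0.4848  0.0181]  rot deg [-0.18 -0.1  -0.25] frac [-0.002  -0.0011 -0.0028]
```

servo_tool(increments=[-0.038,0.06,0,0,0,0,1,-0.038,0.06,0,0,0,0,1,-0.038,0.06,0,0,0,0,1,-0.038,0.06,0,0,0,0,1,-0.038,0.06,0,0,0,0,1,-0.038,0.06,0,0,0,0,1,-0.038,0.06,0,0,0,0,1,-0.038,0.06,0,0,0,0,1])

```text
time: 20.45
eef_pos: [0.5048, 0.3417, 0.2438]
orientation: [-0.001, -0.416, 0.909, -0.003]
wrist_force: [0.6, -0.1, -0.4]
grip_width: 0.673
```

```bash
python3 -c "
from h import *
delta(.504,.3385,.1,-130)"
```

```text
t 20.45 pos [0.5048 0.3417 0.2438] ang -130.8 q6 -105.0 F [ 0.6 -0.1 -0.4] w 0.673
 d mm [  2.3  -0.9 143.8] frac [ 0.0046 -0.0019  0.2876]  rot deg [-0.22 -0.26 -0.8 ] frac [-0.0024 -0.0029 -0.0089]
```

servo_tool(increments=[0.005,-0.002,0.07,-0.002,-0.003,-0.009,1,0,0,0.07,0,0,0,1,0,0,0.07,0,0,0,1,0,0,0.07,0,0,0,1,0,0,0,0,0,0,1])

```text
time: 20.95
eef_pos: [0.5011, 0.3444, 0.0958]
orientation: [0.0, -0.426, 0.905, 0.0]
wrist_force: [-0.3, -0.1, -1.7]
grip_width: 0.668
```

```bash
python3 - <<'E'
from h import *
from plant import optics
delta(.504,.3385,.005,-130)
d={}
for n in("side","top","wrist"):
    c=optics.capture(n);d[n]=c;cv2.imwrite(f"pics/{n}6.png",c["img"][:,:,::-1])
pickle.dump(d,open("d6.pkl","wb"))
E
```

```text
t 20.95 pos [0.5011 0.3444 0.0958] ang -129.58 q6 -105.9 F [-0.3 -0.1 -1.7] w 0.668
 d mm [ 2.7 -6.  90.8] frac [ 0.0054 -0.012   0.1816]  rot deg [0.01 0.01 0.42] frac [0.0001 0.0001 0.0047]
```

View pics/side6.png

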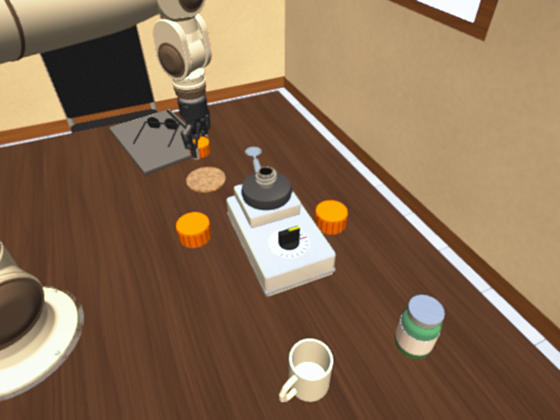

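View pics/wrist6.png

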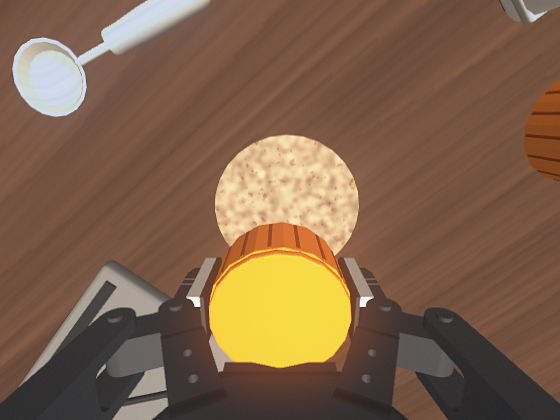

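```bash
python3 - <<'E'
from h import *
d=pickle.load(open("d6.pkl","rb"));c=d["wrist"]
h=cv2.cvtColor(c["img"],cv2.COLOR_RGB2HSV)
m=cv2.inRange(h,(8,30,120),(28,170,255));b=np.zeros_like(m);b[125:235,205:370]=255;m&=b
m=cv2.morphologyEx(cv2.morphologyEx(m,cv2.MORPH_CLOSE,np.ones((7,7))),cv2.MORPH_OPEN,np.ones((7,7)))
cs=max(cv2.findContours(m,0,1)[0],key=cv2.contourArea).reshape(-1,2);print(cv2.boundingRect(cs))
cs=cs[cs[:,1]<215]
P=onz(c,cs,.008)[:,:2];A=np.c_[2*P,np.ones(len(P))];s=np.linalg.lstsq(A,(P**2).sum(1),rcond=None)[0];print("coaster",s[:2],np.sqrt(s[2]+s[0]**2+s[1]**2))
m=cv2.inRange(h,(20,120,220),(32,255,255));n,l,st,ce=cv2.connectedComponentsWithStats(m);i=1+st[1:,4].argmax()
print(st[i],ce[i]);
for z in(.130,.134): print("cap",onz(c,ce[i],z),onz(c,[[210,307],[351,307]],z).round(4), onz(c,[280.5,307],z).round(4))
for n in("top","side"):
  cc=d[n];print(n,proj(cc,[[.5011,.3444,.134]]))
E
```

```text
(205, 125, 165, 110)
coaster [0.51065802 0.33255501] 0.06632912378771863
[  209   254   142   113 12753] [279.67129303 311.55735905]
cap [[0.49917313 0.34815638 0.13      ]] [[0.5197 0.3697 0.13  ]
 [0.4817 0.3233 0.13  ]] [[0.5007 0.3464 0.13  ]]
cap [[0.50135912 0.34632094 0.134     ]] [[0.5212 0.3671 0.134 ]
 [0.4845 0.3223 0.134 ]] [[0.5028 0.3447 0.134 ]]
top [[146.69686629 243.74699985]]
side [[198.59127777 142.04627112]]
```

```bash
python3 - <<'E'
from h import *
d=pickle.load(open("d6.pkl","rb"));c=d["wrist"]
h=cv2.cvtColor(c["img"],cv2.COLOR_RGB2HSV)
print(h[180,[150,180,230,280,330,400]])
g=cv2.GaussianBlur(h[:,:,2],(7,7),0);m=cv2.inRange(g,185,255);b=np.zeros_like(m);b[110:215,190:390]=255;m&=b
cs=max(cv2.findContours(m,0,1)[0],key=cv2.contourArea).reshape(-1,2);print(cv2.boundingRect(cs))
cs=cs[cs[:,1]<212]
P=onz(c,cs,.008)[:,:2];A=np.c_[2*P,np.ones(len(P))];s=np.linalg.lstsq(A,(P**2).sum(1),rcond=None)[0];print("coaster",s[:2],np.sqrt(s[2]+s[0]**2+s[1]**2))
E
```

```text
[[ 11 114 119]
 [ 10 112 125]
 [ 17  89 231]
 [ 14  98 215]
 [ 14  98 214]
 [ 10 114 125]]
(215, 135, 143, 80)
coaster [0.50339202 0.3387026 ] 0.05633779682115553
```

Coaster at (0.5035, 0.3385), and three views agree. The cap top measured 58 mm across at the expected height, so it is held level and centred. Lowering.

servo_tool(increments=[0.005,-0.013,0.05,0,0,0.004,1,0,0,0.05,0,0,0,1,0,0,0.03,0,0,0,1,0,0,0,0,0,0,1])

```text
time: 21.5
eef_pos: [0.5134, 0.3434, 0.0474]
orientation: [0.013, -0.423, 0.906, 0.002]
wrist_force: [0.1, -0.5, -0.1]
grip_width: 0.67
```

```bash
python3 -c "
from h import *
delta(.503,.3375,.004,-130)"
```

```text
t 21.5 pos [0.5134 0.3434 0.0474] ang -129.99 q6 -106.2 F [ 0.1 -0.5 -0.1] w 0.67
 d mm [12.3  4.5 43. ] frac [0.0246 0.009  0.0861]  rot deg [-0.4   1.42  0.  ] frac [-0.0045  0.0158  0.    ]
```

```bash
python3 -c "
from plant import telemetry as t
o=t.get_obs();print(o['qpos'].round(3),o['joint_vel'].round(3),o['wrist_torque'].round(2),o['effort'].round(1))"
```

```text
[ 0.589  0.228 -0.021  1.296  0.    -1.854] [-0.    -0.02   0.046  0.025  0.     0.001] [-0.07  0.04 -0.02] [ -0.1 -61.6  46.9  -1.1  -0.   -0. ]
```

servo_tool(increments=[0.024,0.009,0.02,-0.004,0.016,0,1,0,0,0,0,0,0,1])

```text
time: 21.7
eef_pos: [0.5027, 0.3375, 0.0394]
orientation: [0.001, -0.423, 0.906, -0.0]
wrist_force: [0.4, -0.1, -0.6]
grip_width: 0.671
```

```bash
python3 -c "
from h import *
delta(.503,.3375,.004,-130)"
```

```text
t 21.7 pos [0.5027 0.3375 0.0394] ang -130.0 q6 -106.1 F [ 0.4 -0.1 -0.6] w 0.671
 d mm [-0.1 -0.2 35.4] frac [-0.0003 -0.0004  0.0708]  rot deg [-0.06  0.04  0.  ] frac [-0.0007  0.0004  0.    ]
```

servo_tool(increments=[0,0,0.02,0,0,0,1,0,0,0.02,0,0,0,1,0,0,0.01,0,0,0,1])

```text
time: 22.0
eef_pos: [0.5039, 0.3385, 0.0153]
orientation: [0.003, -0.423, 0.906, -0.0]
wrist_force: [-0.1, 0.8, -1.4]
grip_width: 0.667
```

```bash
python3 -c "
from h import *
delta(.503,.3375,.004,-130)"
```

```text
t 22.0 pos [0.5039 0.3385 0.0153] ang -129.99 q6 -106.1 F [-0.1  0.8 -1.4] w 0.667
 d mm [ 1.4  0.1 11.3] frac [0.0029 0.0002 0.0226]  rot deg [-0.13  0.26  0.01] frac [-0.0014  0.0029  0.0002]
```

servo_tool(increments=[0.002,0,0.006,-0.001,0.003,0,1,0,0,0.006,0,0,0,1,0,0,0.004,0,0,0,1])

```text
time: 22.3
eef_pos: [0.5029, 0.3375, 0.0057]
orientation: [-0.001, -0.423, 0.906, -0.0]
wrist_force: [0.9, 0.1, -0.3]
grip_width: 0.668
```

servo_tool(increments=[0,0,0.004,0,0,0,1,0,0,0,0,0,0,1])

```text
time: 22.5
eef_pos: [0.5031, 0.3376, 0.0039]
orientation: [-0.0, -0.423, 0.906, -0.0]
wrist_force: [0.1, 0.8, -0.7]
grip_width: 0.674
```

```bash
python3 -c "
from h import *
delta(.503,.3375,.003,-130)"
```

```text
t 22.5 pos [0.5031 0.3376 0.0039] ang -129.99 q6 -106.1 F [ 0.1  0.8 -0.7] w 0.674
 d mm [0.1 0.  0.9] frac [0.0003 0.     0.0017]  rot deg [-0.02 -0.07  0.01] frac [-0.0002 -0.0008  0.0002]
```

No contact force yet; creep down until I feel it.

servo_tool(increments=[0,0,0.002,0,0,0,1,0,0,0.001,0,0,0,1])

```text
time: 22.7
eef_pos: [0.5032, 0.3377, 0.0038]
orientation: [-0.0, -0.423, 0.906, -0.0]
wrist_force: [-1.9, -2.2, 2.4]
grip_width: 0.67
```

servo_tool(increments=[0,0,0.002,0,0,0,1,0,0,0.001,0,0,0,1])

```text
time: 22.9
eef_pos: [0.5032, 0.3377, 0.0037]
orientation: [0.0, -0.423, 0.906, -0.0]
wrist_force: [-2.1, -1.6, 3.5]
grip_width: 0.668
```

Contact at TCP z 3.8 mm with a few newtons. Releasing.

servo_tool(increments=[0,0,0,0,0,0,-0.45,0,0,0,0,0,0,-0.6,0,0,0,0,0,0,-1,0,0,0,0,0,0,-1])

```text
time: 23.3
eef_pos: [0.5036, 0.3379, 0.0034]
orientation: [0.001, -0.423, 0.906, -0.0]
wrist_force: [-0.2, 0.9, 0.6]
grip_width: 1.0
```

servo_tool(increments=[0,0,-0.02,0,0,0,-1,0,0,-0.04,0,0,0,-1,0,0,-0.07,0,0,0,-1,0,0,-0.09,0,0,0,-1,0,0,-0.09,0,0,0,-1,0,0,0,0,0,0,-1,0,0,0,0,0,0,-1])

```text
time: 24.0
eef_pos: [0.5025, 0.3373, 0.1667]
orientation: [0.0, -0.423, 0.906, -0.0]
wrist_force: [0.3, -0.3, -0.3]
grip_width: 1.0
```

```bash
python3 - <<'E'
from h import *
from plant import optics
delta(.503,.3375,.003,-130)
d={}
for n in("side","top","wrist"):
    c=optics.capture(n);d[n]=c;cv2.imwrite(f"pics/{n}7.png",c["img"][:,:,::-1])
pickle.dump(d,open("d7.pkl","wb"))
s=d["side"]["img"][:,:,::-1]
cv2.imwrite("pics/side7c.png",cv2.resize(s[110:280,170:340],None,fx=3.5,fy=3.5,interpolation=2))
c=d["wrist"];h=cv2.cvtColor(c["img"],cv2.COLOR_RGB2HSV)
m=cv2.inRange(h,(14,150,225),(32,255,255));n,l,st,ce=cv2.connectedComponentsWithStats(m)
for i in range(1,n):
  if st[i,4]>800: print(st[i],ce[i].round(1),onz(c,ce[i],.041).round(4))
c=d["side"];h=cv2.cvtColor(c["img"],cv2.COLOR_RGB2HSV)
b=np.zeros(h.shape[:2],np.uint8);b[215:262,260:320]=255
for m,z in((cv2.inRange(h,(24,120,90),(36,255,255))&b,.127),((cv2.inRange(h,(0,50,90),(8,255,255))|cv2.inRange(h,(165,50,90),(180,255,255)))&b,.0855)):
    ys,xs=np.nonzero(m);P=onz(c,np.c_[xs,ys],z)[:,:2];mu=P.mean(0);v=mu-[.585,-.0675];print(mu.round(4),np.degrees(np.arctan2(v[1],v[0])))
E
```

```text
t 24.0 pos [0.5025 0.3373 0.1667] ang -129.98 q6 -106.1 F [ 0.3 -0.3 -0.3] w 1.0
 d mm [-4.000e-01 -1.000e-01  1.637e+02] frac [-8.000e-04 -3.000e-04  3.275e-01]  rot deg [-0.05  0.03  0.02] frac [-0.0005  0.0003  0.0002]
[ 491   77   69  102 5332] [531.1 130.4] [[0.4142 0.1341 0.041 ]]
[ 247  170   64   63 3120] [278.5 201.2] [[0.5035 0.3369 0.041 ]]
[ 0.5963 -0.068 ] -2.4079324849129566
[ 0.6275 -0.0632] 5.769434243733238
```

View pics/wrist7.png

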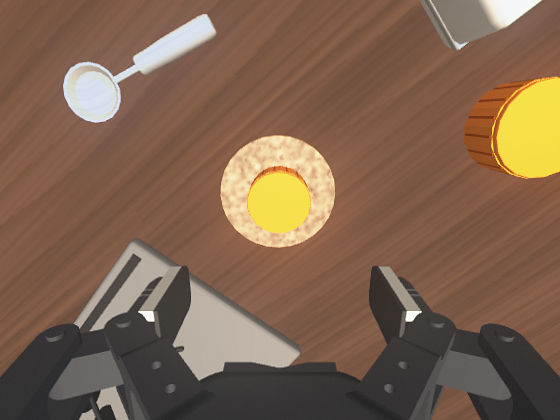

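View pics/side7c.png

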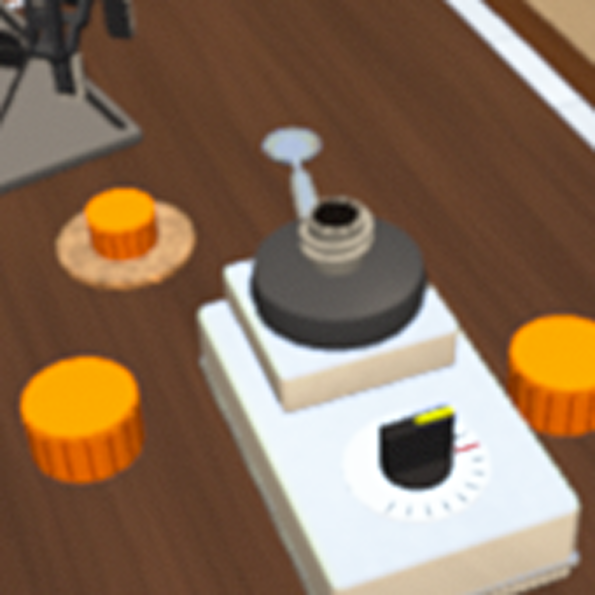

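View pics/top7.png

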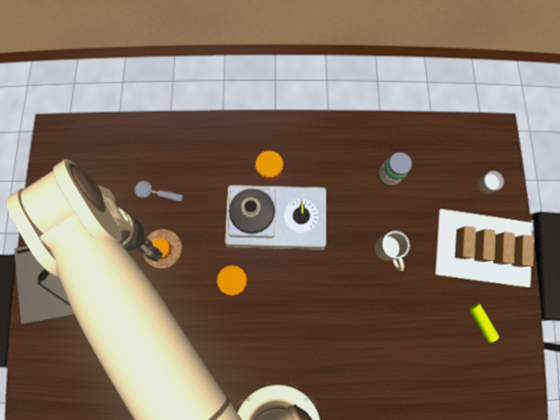

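The cap sits flat and upright on the coaster, at wrist (279,201), ≈2 mm off centre. The dial pointer is at −2.4°, against about −1.8° for the zero mark. The mug (393,245), jar (396,168) and spoon (160,190) are where they were in the top view, and the gripper is clear. Handing in.

```bash
python3 -c "
from plant import close_job
print(close_job())"
```

```text
the job is handed in; nothing more can be done
None
```

The job was handed in at about 24 s of the 72 s allowed. The dial is on zero and the cap is on the coaster. No verdict was reported.

**What I did:** I turned the dial about 44° counter-clockwise to the red mark. I then unscrewed the smallest orange cap, the one on the neck, in two grasps (about 311° and then 166°, 1.33 turns in all). It came off with only a light pull. I lowered it onto the coaster until I felt 2–3 N of contact, released it, and backed the arm off.

**Last checks:**
- **Cap:** upright, with its centre at (0.5035, 0.337), about 2 mm from the coaster's centre.
- **Dial:** the pointer reads −2.4°, against about −1.8° for the zero direction measured earlier, which is within about 1°.
- **Mug, jar and spoon:** no movement visible in the top view.
- **Gripper:** touching nothing.

**Checks that disagreed or misfired:**
- **Red mark:** the last side-view reading of the red mark gave 5.8°. It rests on only a few pixels at low resolution, so I kept the closer wrist-view values (−1.6° to −2°).
- **Coaster:** one colour mask for the coaster failed and was redone.
- **Descent over the coaster:** the tool drifted about 12 mm sideways on the way down. I corrected it before setting the cap down.

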